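Unscrew the blender's left-hand drive coupling

ROBOT

A 7-joint arm with a two-finger parallel gripper is mounted at the origin on the work surface. World frame = base frame: x ahead of the robot, y to its left, z up, the work surface at z = 0. Lengths are in m, angles in rad, forces in N, time in s.
With the tool pointing down it reaches from about 0.425 to 0.925 m from the base axis. Payload 6.8 kg.
Tool frame: the origin (TCP) lies between the finger pads, 19 mm behind the fingertips; this is the grasp point; z points along the fingers, y is the line along which they close (so a half turn about z gives the same grasp; the last joint's range is limited). The gripper opens to 85 mm and grips with 20 to 120 N. Pads are 22 mm wide; open, the fingers measure 114 mm over their backs; the gripper's body (76 mm by 85 mm) begins 54 mm behind the grasp point. The pads swing forward as they close: fully open they stand 13 mm farther back than shut.
Start: joints at [1.238, 0.477, 0.022, 1.555, -0.011, 1.109, -0.083], TCP at [0.15, -0.658, 0.25] pointing down, gripper open.
Joint ranges: [-2.96, 2.96], [-0.34, 2.1], [-1.41, 1.46], [0.24, 2.44], [-1.37, 4.51], [0.17, 1.92], [-2.96, 2.96]. Speed limits (rad/s): [2.39, 2.39, 3.14, 3.14, 3.14, 3.14, 3.14].

INTERFACE

Orientations are given as a unit quaternion [w, x, y, z].
In Python, from cell import env, kin, camera, calibration, job gives the robot as it stands. The module is installed in compiled form; this text tells all that it offers. Calls block until the motion is done:
- env.reach(position, orientation): joint-space move of the TCP to a pose.
- env.movel(position, velocity=0.15, rot=None, stop_force=None): straight line of the TCP; rot=None keeps the orientation; velocity is the mean speed in m/s. With stop_force (N) it stops when the force on the tool has changed by that much, and returns True; else False.
- env.goto_joints(angles): joint-space move.
- env.grip(opening, f_grip=None): finger opening in m; f_grip is the grip in N (None keeps the last); returns when the fingers have stopped.
- env.dwell(seconds).
- kin.inverse_kinematics(position, orientation): joint angles nearest the present ones, or None.
- env.get_state(): the state.
- camera(name): name is "scene" or "top"; returns (picture, depth): 420x560x3 uint8, blue, green, red; 420x560 float32, m along the optical axis (not along the pixel's ray), 0 where there is no reading.
- calibration(name): a dict with "fx", "fy", "cx", "cy" (pixels), "rvec" (rotation vector, rad) and "tvec" (3), from world to camera coordinates, as OpenCV has them. Camera axes: x right, y down, z forward; pixel columns grow to the right and rows downward; lengths in m; the calibration is good to about 2 mm. A picture is of the moment at which its call begins. calibration takes no time and is no camera call.
A pose or a line that the arm cannot do raises env.PlanningError and nothing moves.
- job.job_done(): hands the job in; it is judged then, once.
The state is a dict: "time": time; "qpos": joint angles; "joint_velocities": joint speeds; "joint_torque": joint torques, N m; "tcp_pos": TCP position; "orientation": TCP orientation; "force": force on the tool from outside, world axes, zero at the start; "torque": the same for the moment, N m; "opening": finger opening in m; "gripper_force": force on a finger pad.
Only numpy, scipy, OpenCV 4.12 (cv2) and the standard library are available. Lean on these libraries where they do the work, as an engineer would, in place of code of your own. Each camera call takes 0.05 s, during which the arm holds its last target. There are 200 camera calls.

TASK

The worn drive coupling on top of the blender's motor unit has to come off. It has a left-hand thread, so unscrew it by turning it clockwise (seen from above), lift it straight off its spindle only once the thread lets go, and set it down (do not drop it) in the square dish, teeth up. Do not drag, twist, lift or tip the blender, do not strain the thread by forcing the coupling, and leave the other things where they are.

Things in the scene. Friction and masses are not known exactly. Their poses are not given: they have to be found in the camera images.
- blender: Cream motor unit of a kitchen blender, jar removed; it stands loose on four rubber feet, 2.6 kg: 170 mm across at the foot, tapering to a flat round deck 124 mm across, 140 mm above the worktop. Origin: centre of its underside; z up; x points away from the side with the speed knob. The coupling sits on the middle of the deck; nothing else stands up from the deck.
- spindle (a point): Point on the blender's vertical spindle axis, 146 mm above the worktop (6 mm above the deck), where the lower edge of the screwed-down coupling sits on a sprung rubber seal (it pushes up with up to 9 N over 3 mm). The spindle is 32 mm across its thread. The blender weighs about 26 N: a coupling pulled up while still engaged lifts the whole blender.
- spindle_end (a point): Top end of the spindle, inside the coupling, 20 mm above spindle. Left-hand thread: clockwise the coupling first turns level for an unknown angle, then climbs steeply (under 8 mm a rad, 1 to 2 mm of play), then lifts free. It lets go after 1.2 to 2.5 rad, felt by a gentle pull. Turned on without lifting, or anticlockwise, it meets a stop. Let go of half-way, it stays.
- blender_front (a point): Point on the blender's skirt below the speed knob, 85 mm out from its axis and 30 mm up; tells whether the blender has been turned.
- coupling: The drive coupling: black round plastic cap 50 mm across and 38 mm high with a closed, toothed top (six low teeth, 3 mm) and twelve fine flutes round the side, open below, 0.11 kg. Origin: centre of its lower edge; z up, along the spindle. At first screwed down on the spindle.
- coupling_grip (a point): Point on the coupling's axis 24 mm above its lower edge, a good height for the TCP when gripping it from above.
- dish: Square stainless-steel dish, 150 mm outside, walls 6 mm thick and 22 mm high, fixed on the worktop. Origin: centre of its underside.
- dish_in (a point): Centre of the dish's inner floor (6 mm above the worktop).
- jar: The blender's glass jar with black foot and handle, 125 mm across the rim, 190 mm high, standing aside; leave it alone. Origin: centre of its underside.
- mug: Blue mug, 80 mm across, 90 mm high; leave it alone. Origin: centre of its underside.
- screwdriver: Screwdriver lying on the worktop beyond the work; leave it alone. Its x axis runs along the tool.
- teabox: Tea carton 70 x 150 x 100 mm high; leave it alone. Origin: centre of its underside.
There are look-alikes about, which are no part of the job. What is shaped like the blender but green or purple is not meant.

How it is judged:
On the way:
1. the coupling is unscrewed and raised straight up off its spindle, the blender standing where it was (z of coupling in the frame of spindle above 0.024 m and horizontal distance between coupling and spindle below 0.03 m and angle between coupling's own z axis and vertical below 0.35 rad), for 0.05 s.
At the end, for the whole second after the job is handed in: The coupling stands teeth up (within 0.2 rad) and at rest on the floor of the square dish, within 50 mm of its centre, released; the blender stands upright within 20 mm of where it was and its front point within 25 mm (horizontal distance between coupling and dish_in below 0.05 m and z of coupling in the frame of dish_in between -0.004 and 0.006 m and height (world z) of coupling_grip above 0.025 m and angle between coupling's own z axis and vertical below 0.2 rad and linear speed of coupling below 0.02 m/s and distance of blender from where it was at the start of the episode below 0.02 m and distance of blender_front from where it was at the start of the episode below 0.025 m and angle between blender's own z axis and vertical below 0.05 rad); the robot touches nothing.
It fails at once if the blender is dragged (over 20 mm), twisted round (front point over 25 mm), lifted off or tipped (over 0.06 rad) (distance of blender from where it was at the start of the episode above 0.02 m or distance of blender_front from where it was at the start of the episode above 0.025 m or height (world z) of blender above 0.006 m or angle between blender's own z axis and vertical above 0.06 rad).
It fails at once if the coupling is forced against the thread or the blender with more than 30 N (contact force between coupling and blender above 30 N).
It fails at once if the coupling is dropped (moving over 0.7 m/s out of the fingers) (linear speed of coupling above 0.7 m/s and contact force between coupling and the fingers below 0.3 N).
It fails at once if a bystander is shifted over 30 mm (distance of any of jar, mug, screwdriver, teabox from where it was at the start of the episode above 0.03 m).
It also fails if it takes over 67 s, if anything falls off the work surface, if the arm or the gripper's body presses on something with over 40 N, if the wrist force passes 120 N, or if a joint passes its speed limit or range.

## Working session

There is one attempt and no reset: what is moved stays moved. The work goes in short steps, each a Python script; the robot and the scene stay as the last script left them, time stands still between calls to the robot, and variables do not carry over. Pictures are saved under pics/ and viewed, at most 10 in all, crops included, and the job is handed in when it is done.

```bash
mkdir -p pics; cat > h.py <<'E'
import numpy as np, cv2
from cell import env, kin, camera, calibration, job
def cloud(name, d):
    c=calibration(name); R=cv2.Rodrigues(np.array(c["rvec"],float))[0]; t=np.array(c["tvec"],float).ravel()
    v,u=np.mgrid[:d.shape[0],:d.shape[1]]
    P=np.stack([(u-c["cx"])/c["fx"]*d,(v-c["cy"])/c["fy"]*d,d],-1)
    W=(P-t)@R; W[d<=0]=np.nan
    return W
E
python3 - <<'E'
from h import *
for n in("scene","top"):
    p,d=camera(n); cv2.imwrite(f"pics/{n}0.png",p); np.savez(f"{n}0.npz",p=p,d=d)
print(env.get_state())
E
```

```text
{'time': 0.1, 'qpos': array([ 1.23789004,  0.47776743,  0.02234436,  1.55632438, -0.01147182,
        1.10932544, -0.08310099]), 'joint_velocities': array([ 1.12662191e-03, -1.36690966e-03, -5.18850563e-04, -2.14621918e-03,
       -6.43762002e-05,  2.71195141e-04,  6.78204012e-04]), 'joint_torque': array([ 4.51032261e-03, -5.97754598e+01,  1.61338136e+00, -2.81952006e+01,
        1.27304904e-02,  5.00726906e-03,  6.28831685e-05]), 'tcp_pos': array([ 0.15034134, -0.65753267,  0.24910135]), 'orientation': array([-8.31013767e-04,  9.93687354e-01,  1.12181652e-01, -1.69721510e-04]), 'force': array([-0.31560504, -0.05330795,  0.52328174]), 'torque': array([ 0.05407095, -0.0049025 ,  0.01051397]), 'gripper_force': 0.0, 'opening': 0.08539794967445613}
```

View pics/scene0.png

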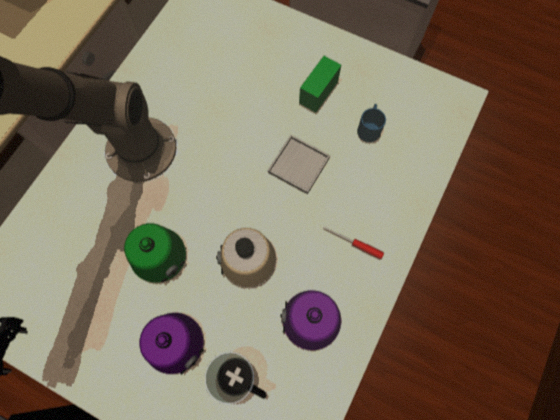

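View pics/top0.png

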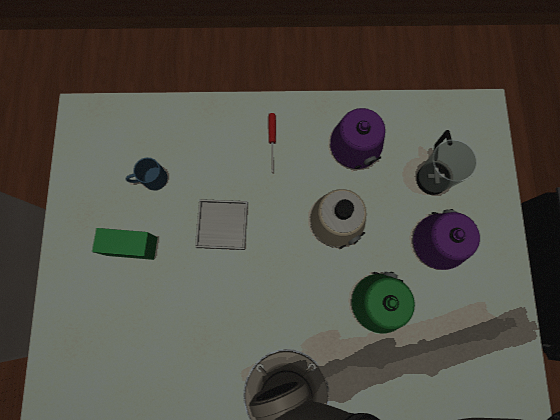

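Scene and top views: the cream unit's black coupling is at top (344,209) and scene (245,247). The look-alikes are green at top (391,303), and purple at (363,127) and (458,235). The dish is at top (222,224). I choose the cream one and will check it in a crop.

```bash
python3 - <<'E'
from h import *
crops=[]
for n,(u,v),dc in(("scene",(245,247),(299,164)),("top",(344,209),(222,224))):
    z=np.load(n+"0.npz"); p,d=z["p"],z["d"]; W=cloud(n,d)
    crops.append(cv2.resize(p[v-45:v+45,u-45:u+45],(390,390),interpolation=cv2.INTER_CUBIC))
    print(n,"pix",W[v,u],"dish",W[dc[1],dc[0]])
    c=W[v,u,:2]; r=np.hypot(*(W[...,:2]-c).transpose(2,0,1)); h=W[...,2]
    for lo,hi,R in((.172,.192,.05),(.13,.147,.09)):
        m=(h>lo)&(h<hi)&(r<R); q=W[m][:,:2].astype(np.float32); cc,rr=cv2.minEnclosingCircle(q)
        print(lo,m.sum(),"circ",cc,rr,"med z",np.median(h[m]),"z range",np.percentile(h[m],[5,95]),"bbox mid",(q.min(0)+q.max(0))/2,np.ptp(q,axis=0))
    d0=W[dc[1],dc[0],:2]; m=(h>.014)&(h<.03)&(abs(W[...,0]-d0[0])<.12)&(abs(W[...,1]-d0[1])<.12)
    print("dish rim",m.sum(),cv2.minAreaRect(W[m][:,:2].astype(np.float32)))
    rr=np.hypot(*(W[...,:2]-c).transpose(2,0,1)); m=(rr<.3)&(rr>.1)&(h>.05)
    print("nearest tall", np.nanmin(np.where(m,rr,9)))
cv2.imwrite("pics/crop.png",np.hstack(crops))
E
```

```text
scene pix [ 0.50638406 -0.16617373  0.18451672] dish [0.49479771 0.1922603  0.00830838]
0.172 273 circ (0.5026422739028931, -0.1662760078907013) 0.025131212547421455 med z 0.1849075674932971 z range [0.17769049 0.18902043] bbox mid [ 0.50243664 -0.16591927] [0.04811257 0.04913493]
0.13 1447 circ (0.5023972988128662, -0.16613435745239258) 0.06864731758832932 med z 0.1398157151260214 z range [0.13339269 0.14472454] bbox mid [ 0.502754   -0.16597044] [0.13543636 0.13571647]
dish rim 397 ((0.4935482144355774, 0.19000065326690674), (0.15301531553268433, 0.1520768105983734), 86.90724182128906)
nearest tall 0.17507429643939332
top pix [ 0.49726713 -0.16258546  0.18667886] dish [0.49452205 0.19182713 0.00336981]
0.172 278 circ (0.5014257431030273, -0.16360147297382355) 0.025221500545740128 med z 0.185076075893212 z range [0.17896732 0.18886815] bbox mid [ 0.5013845  -0.16333473] [0.04950148 0.04850061]
0.13 1448 circ (0.5005356073379517, -0.1630917638540268) 0.0681837871670723 med z 0.139991779827419 z range [0.13340806 0.14409039] bbox mid [ 0.5011896  -0.16345938] [0.13333392 0.13367704]
dish rim 403 ((0.49330854415893555, 0.19295960664749146), (0.15084701776504517, 0.15097486972808838), 86.87174987792969)
nearest tall 0.18225347625847083
```

View pics/crop.png

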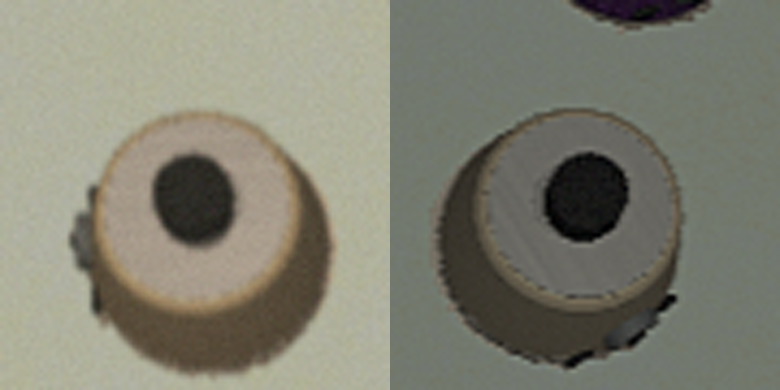

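The crop confirms it: cream unit, black cap on the deck, grey knob on the skirt. The coupling axis is at about (0.502, -0.165) and the dish centre at (0.4935, 0.1915). Next I approach from above with joint 7 wound back, so one grasp can cover the full turn.

```bash
cat >> h.py <<'E'
from scipy.spatial.transform import Rotation as Ro
C=np.array([.502,-.165]); D=np.array([.4935,.1915])
def quat(yaw): return (Ro.from_euler('z',yaw)*Ro.from_euler('x',np.pi)).as_quat()[[3,0,1,2]]
def st(n=1):
    s=env.get_state(); return s
def show(tag):
    s=st(); print(tag,"t%.2f"%s["time"],"p",s["tcp_pos"].round(4),"F",s["force"].round(1),"T",s["torque"].round(2),"op %.4f gf %.1f q7 %.2f"%(s["opening"],s["gripper_force"],s["qpos"][6]),flush=True)
E
python3 - <<'E'
from h import *
s=st(); env.movel([s["tcp_pos"][0],s["tcp_pos"][1],.36],velocity=.25)
best=None
for y in np.linspace(-np.pi,np.pi,25):
    a=kin.inverse_kinematics([*C,.28],quat(y))
    if a is not None:
        print(round(y,2),np.round(a,2))
        # want q7 near -1.5
        if best is None or abs(a[6]+1.5)<best[0]: best=(abs(a[6]+1.5),y)
y0=best[1]; env.reach([*C,.28],quat(y0)); print("yaw",y0); show("above")
env.movel([*C,.28],rot=quat(y0-.1),velocity=.1); show("rot test")
env.movel([*C,.28],rot=quat(y0),velocity=.1); show("rot back")
E
```

```text
-3.14 [ 0.79  0.28 -0.71  1.83  0.2   1.1   1.58]
-2.88 [ 1.12  0.43 -1.18  1.82  0.43  1.18  1.64]
-2.62 [ 1.12  0.43 -1.18  1.82  0.43  1.18  1.9 ]
-2.36 [ 1.12  0.43 -1.18  1.82  0.43  1.18  2.17]
-2.09 [ 1.12  0.43 -1.18  1.82  0.43  1.18  2.43]
-1.83 [-0.77  0.46  1.3   1.92 -0.49  1.14 -2.68]
-1.57 [-0.77  0.46  1.3   1.92 -0.49  1.14 -2.42]
-1.31 [ 0.39  0.22 -0.22  1.86  0.05  1.07 -2.73]
-1.05 [ 0.42  0.22 -0.26  1.86  0.06  1.07 -2.48]
-0.79 [ 0.45  0.22 -0.29  1.85  0.07  1.07 -2.23]
-0.52 [ 0.47  0.23 -0.32  1.85  0.08  1.08 -1.97]
-0.26 [ 0.5   0.23 -0.35  1.85  0.09  1.08 -1.72]
0.0 [ 0.53  0.23 -0.39  1.85  0.1   1.08 -1.47]
0.26 [ 0.56  0.24 -0.42  1.85  0.11  1.08 -1.21]
0.52 [ 0.58  0.24 -0.44  1.85  0.12  1.08 -0.96]
0.79 [ 0.6   0.24 -0.47  1.84  0.12  1.08 -0.7 ]
1.05 [ 0.62  0.25 -0.49  1.84  0.13  1.08 -0.45]
1.31 [ 0.64  0.25 -0.52  1.84  0.14  1.09 -0.19]
1.57 [ 0.66  0.25 -0.54  1.84  0.15  1.09  0.06]
1.83 [ 0.68  0.26 -0.57  1.84  0.16  1.09  0.32]
2.09 [ 0.7   0.26 -0.59  1.84  0.16  1.09  0.57]
2.36 [ 0.72  0.26 -0.61  1.84  0.17  1.09  0.83]
2.62 [ 0.73  0.27 -0.63  1.84  0.18  1.1   1.08]
2.88 [ 0.77  0.28 -0.68  1.83  0.19  1.1   1.33]
3.14 [ 0.79  0.28 -0.71  1.83  0.2   1.1   1.58]
yaw 0.0
above t2.88 p [ 0.5018 -0.1661  0.28  ] F [ 0.4 -0.3  0.1] T [ 0.06  0.03 -0.02] op 0.0857 gf 0.0 q7 -1.47
rot test t3.12 p [ 0.5019 -0.1658  0.28  ] F [0.9 0.1 0.3] T [-0.03 -0.02 -0.02] op 0.0853 gf 0.0 q7 -1.56
rot back t3.38 p [ 0.502  -0.1653  0.28  ] F [ 0.5 -0.5 -0.2] T [0.04 0.02 0.03] op 0.0854 gf 0.0 q7 -1.47
```

Decreasing yaw, and so decreasing q7, is clockwise seen from above. I'll start at yaw 2.36, descend and grip gently.

```bash
python3 - <<'E'
from h import *
y0=2.36
env.reach([*C,.28],quat(y0)); 
print(env.movel([*C,.171],velocity=.12,stop_force=6)); env.dwell(.2); show("down")
env.grip(.045,20); show("grip20")
env.dwell(.2); show("settled")
E
```

```text
False
down t6.58 p [ 0.5024 -0.1651  0.1717] F [ 0.1 -0.2 -0.1] T [ 0.03  0.03 -0.01] op 0.0852 gf 0.0 q7 0.68
grip20 t7.00 p [ 0.5021 -0.165   0.1712] F [-1.2 -0.1  2.7] T [0.07 0.12 0.04] op 0.0492 gf 20.3 q7 0.68
settled t7.20 p [ 0.5021 -0.165   0.1712] F [-0.9 -0.2  3.9] T [-0.03  0.18 -0.01] op 0.0489 gf 20.4 q7 0.68
```

```bash
cat > turn.py <<'E'
from h import *
import json,sys
# state: commanded x,y,z,yaw
def save(c): json.dump(c,open("c.json","w"))
def load(): return json.load(open("c.json"))
def F(n=3):
    a=[]
    for _ in range(n): s=st(); a.append(np.r_[s["force"],s["torque"][2]]); env.dwell(.02)
    return np.mean(a,0)
def go(c,v=.02): env.movel(c[:3],velocity=v,rot=quat(c[3]))
def run(c,steps,dy=.1,pull=-3.5):
    for i in range(steps):
        c[3]-=dy; go(c,.1); zs=c[2]; f=F()
        if abs(f[3])>1.2 or abs(f[2])>15: print("HIGH",f.round(2)); 
        while f[2]>pull and c[2]-zs<.005:
            c[2]+=.0005 if f[2]>pull+2 else .00025; go(c); f=F(2)
        k=0
        while f[2]<pull-4 and k<6: c[2]-=.0004; go(c); f=F(2); k+=1
        s=st()
        print("t%.1f yaw %.2f"%(s["time"],c[3]),"z cmd %.4f act %.4f"%(c[2],s["tcp_pos"][2]),"F",f[:3].round(1),"Tz %.2f"%f[3],"q7 %.2f"%s["qpos"][6],flush=True)
        save(c)
        if c[2]-zs>=.005: print("FREE?"); return True
        if abs(f[3])>1.5: print("STOP torque"); return False
    return False
E
python3 - <<'E'
from turn import *
env.grip(.045,40); show("g")
c=[.502,-.165,.171,2.36]; save(c)
run(c,4)
E
```

```text
g t7.42 p [ 0.5022 -0.165   0.1712] F [-0.7  0.8  6.2] T [-0.03  0.25  0.06] op 0.0485 gf 40.4 q7 0.68
t8.3 yaw 2.26 z cmd 0.1720 act 0.1716 F [ 3.5 -0.2 -4.3] Tz -0.04 q7 0.60
t8.6 yaw 2.16 z cmd 0.1720 act 0.1716 F [ 1.8 -0.7 -4.5] Tz -0.12 q7 0.51
t8.9 yaw 2.06 z cmd 0.1720 act 0.1716 F [-0.3 -0.3 -4. ] Tz -0.10 q7 0.42
t9.2 yaw 1.96 z cmd 0.1720 act 0.1716 F [-0.8 -0.6 -4.7] Tz -0.10 q7 0.33
```

```bash
python3 - <<'E'
from turn import *
c=load(); run(c,10)
E
```

```text
t9.5 yaw 1.86 z cmd 0.1720 act 0.1717 F [-1.7  0.3 -5.6] Tz -0.13 q7 0.24
t9.8 yaw 1.76 z cmd 0.1720 act 0.1717 F [-1.8 -0.2 -6.9] Tz -0.16 q7 0.15
t10.4 yaw 1.66 z cmd 0.1716 act 0.1716 F [-4.  -0.3 -4.1] Tz -0.05 q7 0.06
t10.7 yaw 1.56 z cmd 0.1716 act 0.1717 F [-4.  -2.4 -3.9] Tz -0.19 q7 -0.03
t11.2 yaw 1.46 z cmd 0.1719 act 0.1718 F [-5.  -2.9 -4.5] Tz -0.13 q7 -0.12
t11.8 yaw 1.36 z cmd 0.1724 act 0.1722 F [-4.6 -2.6 -3.9] Tz -0.05 q7 -0.21
t12.7 yaw 1.26 z cmd 0.1731 act 0.1728 F [-5.1 -2.1 -4.6] Tz -0.03 q7 -0.30
t13.3 yaw 1.16 z cmd 0.1734 act 0.1731 F [-5.8 -2.5 -4. ] Tz -0.11 q7 -0.39
t14.2 yaw 1.06 z cmd 0.1739 act 0.1735 F [-5.1 -2.3 -4.7] Tz 0.01 q7 -0.48
t15.0 yaw 0.96 z cmd 0.1744 act 0.1740 F [-4.3 -2.1 -3.7] Tz -0.01 q7 -0.57
```

It is climbing at about 5 mm/rad with low forces. I'll ease the side load slightly and keep turning.

```bash
python3 - <<'E'
from turn import *
c=load(); c[0]-=.0006; c[1]-=.0003
print(run(c,16)); show("end")
E
```

```text
t15.6 yaw 0.86 z cmd 0.1746 act 0.1745 F [-3.9 -0.3 -3.7] Tz -0.03 q7 -0.67
t16.5 yaw 0.76 z cmd 0.1751 act 0.1750 F [-4.9  0.8 -4.5] Tz 0.02 q7 -0.76
t17.3 yaw 0.66 z cmd 0.1756 act 0.1755 F [-5.1  0.8 -3.7] Tz -0.02 q7 -0.85
t18.2 yaw 0.56 z cmd 0.1761 act 0.1760 F [-5.  1. -4.] Tz -0.00 q7 -0.94
t18.8 yaw 0.46 z cmd 0.1764 act 0.1763 F [-5.4  1.1 -3.7] Tz 0.03 q7 -1.03
t20.5 yaw 0.36 z cmd 0.1779 act 0.1778 F [-3.4  3.1 -5. ] Tz 0.01 q7 -1.12
t21.4 yaw 0.26 z cmd 0.1784 act 0.1783 F [-3.4  3.8 -4.3] Tz -0.03 q7 -1.21
t22.5 yaw 0.16 z cmd 0.1791 act 0.1791 F [-2.7  3.5 -3.7] Tz -0.00 q7 -1.31
t27.1 yaw 0.06 z cmd 0.1841 act 0.1842 F [ 0.2  0.  -1. ] Tz 0.02 q7 -1.40
FREE?
True
end t27.07 p [ 0.5015 -0.1656  0.1842] F [-0.6 -0.2 -1.5] T [0.05 0.07 0.03] op 0.0487 gf 43.1 q7 -1.40
```

The thread has let go: the load is just the coupling's 1 N weight. Now I lift straight up and carry it to the dish.

```bash
python3 - <<'E'
from turn import *
c=load()
hit=env.movel([c[0],c[1],.21],velocity=.04,stop_force=5); show("lift %s"%hit)
if not hit:
    env.dwell(.2)
    env.movel([c[0],c[1],.28],velocity=.12); show("up")
    env.movel([*D,.28],velocity=.15); env.dwell(.2); show("over dish")
    p,d=camera("top"); cv2.imwrite("pics/over.png",cv2.resize(p[140:280,160:420],(780,420)))
E
```

```text
lift False t27.87 p [ 0.5013 -0.1653  0.2099] F [ 0.   0.  -1.2] T [0.03 0.   0.03] op 0.0485 gf 43.0 q7 -1.39
up t28.80 p [ 0.5009 -0.1652  0.2793] F [-0.4 -0.4 -2. ] T [-0.01  0.02  0.02] op 0.0482 gf 43.0 q7 -1.36
over dish t31.53 p [0.4936 0.1912 0.28  ] F [ 0.4 -0.5 -0.9] T [ 0.01  0.04 -0.01] op 0.0485 gf 43.0 q7 -2.11
```

View pics/over.png

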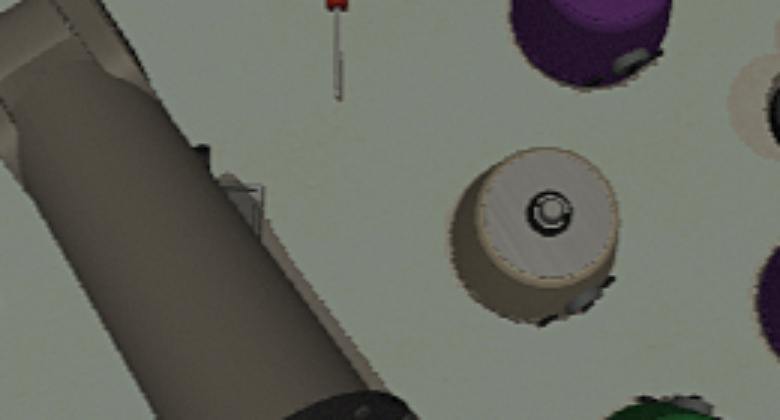

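The bare spindle shows at crop (549,212), with the blender where it was and the coupling held over the dish. Lowering until contact.

```bash
python3 - <<'E'
from turn import *
env.movel([*D,.06],velocity=.15); show("low")
hit=env.movel([*D,.022],velocity=.02,stop_force=3); show("contact %s"%hit)
if hit:
    z=st()["tcp_pos"][2]
    env.grip(.075); env.dwell(.2); show("open")
    env.movel([*D,.1],velocity=.06); env.movel([*D,.25],velocity=.2)
    env.reach([.45,-.02,.3],quat(.06)); env.dwell(.3); show("away")
    for n in("scene","top"):
        p,d=camera(n); np.savez(n+"1.npz",p=p,d=d)
        W=cloud(n,d); h=W[...,2]; m=(h>.035)&(h<.06)&(np.hypot(W[...,0]-D[0],W[...,1]-D[1])<.065)
        q=W[m]; print(n,m.sum(), q.mean(0) if m.any() else None, np.percentile(q[:,2],[5,50,95]) if m.any() else None)
        u,v=((299,164) if n=="scene" else (222,224)); cv2.imwrite(f"pics/{n}1.png",cv2.resize(p[v-50:v+50,u-50:u+50],(390,390)))
    cv2.imwrite("pics/fin.png",np.hstack([cv2.imread("pics/scene1.png"),cv2.imread("pics/top1.png")]))
E
```

```text
low t33.20 p [0.494  0.1918 0.0607] F [ 0.4 -1.1 -0.6] T [ 0.02  0.02 -0.07] op 0.0483 gf 43.0 q7 -2.28
contact True t34.53 p [0.493  0.1915 0.0305] F [-1.9 -0.5  5.4] T [ 0.01  0.15 -0.  ] op 0.0483 gf 43.3 q7 -2.31
open t35.11 p [0.4927 0.1911 0.03  ] F [-0.6  0.9 -0.1] T [-0.01 -0.03 -0.06] op 0.0750 gf 0.0 q7 -2.31
away t38.52 p [ 0.4502 -0.019   0.2997] F [0.3 0.2 0.1] T [ 0.04 -0.03  0.02] op 0.0750 gf 0.0 q7 -1.63
scene 185 [0.49666168 0.18816059 0.04339309] [0.03685082 0.04359279 0.0494774 ]
top 216 [0.49410911 0.19144298 0.04420158] [0.0398858  0.04422995 0.04848251]
```

View pics/fin.png

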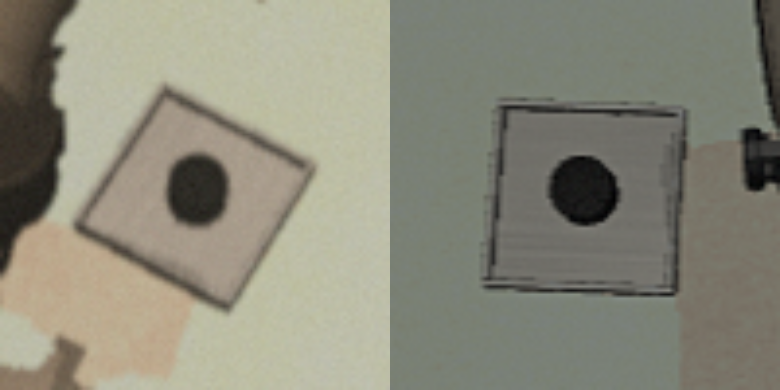

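The coupling stands upright in the middle of the dish (crop pixels (197,188) and (583,189)), with its top at 44 mm as expected, and it is released.

```bash
python3 -c "
from h import *
print(job.job_done())"
```

```text
the job is handed in; nothing more can be done
None
```

The coupling came off after about 2.3 rad clockwise and now stands teeth up in the centre of the square dish, with the blender still in place when last seen; I handed the job in at about 39 s, and the interface gave no verdict.

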